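# Put the washed table hob back together and hold its knob pressed for the spark check

## Robot

A 6-joint arm with a two-finger parallel gripper is mounted at the origin on the work surface. World frame = base frame: x ahead of the robot, y to its left, z up, the work surface at z = 0. Lengths are in m, angles in rad, forces in N, time in s.
With the tool pointing down it reaches from about 0.3 to 0.75 m from the base axis. Payload 8.5 kg.
Tool frame: the origin (TCP) lies at the very end of the fingers, on their centre line; the grasp point (between the pads) lies tcp_to_grasp behind it (tcp_to_grasp is the distance from the TCP to the grasp point, in m); z points along the fingers, y is the line along which they close (so a half turn about z gives the same grasp; the last joint's range is limited). The gripper opens to 85 mm and grips with 20 to 120 N. Pads are 22 mm wide; open, the fingers measure 114 mm over their backs; the gripper's body (76 mm by 85 mm) begins 54 mm behind the grasp point. The pads swing forward as they close: fully open they stand 13 mm farther back than shut.
Start: joints at [1.005, 0.381, 1.297, -0, 1.464, -0.215], TCP at [0.189, 0.516, 0.231] pointing down, gripper open.
Joint ranges: [-3.11, 3.11], [-0.89, 2.33], [0.22, 2.48], [-1.42, 4.56], [0.17, 2.85], [-2.88, 2.88]. Speed limits (rad/s): [2.39, 2.39, 3.14, 3.14, 3.14, 3.14].

## Interface

Orientations are given as a unit quaternion [w, x, y, z].
In Python, from rig import * gives the robot as it stands.
- The arm moves only by the tool carry_out, never from a script. Its argument "plan" is one flat list of numbers, 5 for each row, row after row: the shift along the tool's x, y, z in units of 30 mm (1.0 is 30 mm), then the turn about the tool's z in units of 5 degrees (1.0 is 5 degrees), then the opening, from 0 (shut) to 1 (fully open). A call has 1 to 10 rows; each row is the pose to reach, as a shift and turn from the pose commanded when the call began, along the tool's axes at that moment; what a row does not reach only later rows make up. A row lasts 1/12 s, in which the tool goes at most 41.7 mm and 7.16 degrees, less where a joint would pass 70% of its speed; a pose out of reach is approached as far as the arm can. A call with a gripper value outside its range is refused whole. The fingers move at their own pace and stop on an object; "force" is the grip in N (left out, the last holds). Time passes only in rows, so rows that repeat a pose let the fingers close. It gives the time, the measured TCP pose, the force, the opening and the grip force at its end, in the units of the state.
- sense(): the state, without advancing time (a new reading comes with each control period).
- grab_frame(name): name is "side" or "top" or "wrist"; returns a dict with "frame" (400x640x3 uint8, blue, green, red), "mtx" (3x3 intrinsics, pixels), "world_to_cam" (4x4, takes a point from world to camera coordinates); the wrist camera has in their place "mount" (4x4, takes a point from camera to tool coordinates, whose origin is the TCP and whose axes are the flange's). Camera axes: x right, y down, z forward; pixel columns grow to the right and rows downward; lengths in m; the calibration is good to about 2 mm. The wrist camera is an equidistant fisheye: a pixel r from the principal point sees the ray r / f radians off the axis. A picture is of the moment at which its call begins: read the wrist's pose just before it. There is no depth.
- job_done(): hands the job in; it is judged then, once.
The state is a dict: "clock": time; "joints": joint angles; "joint_vel": joint speeds; "tau": joint torques, N m; "eef_pos": TCP position; "ee_rot": TCP orientation; "contact_force": force on the tool from outside, world axes, zero at the start; "wrist_torque": the same for the moment, N m; "grip_width": opening from 0.0 (shut) to 1.0 (fully open); "grasp_force": force on a finger pad.
Only numpy, scipy, OpenCV 4.12 (cv2) and the standard library are available. Lean on these libraries where they do the work, as an engineer would, in place of code of your own. Each camera call takes 0.05 s, during which the arm holds its last target. There are 200 camera calls.

## Task

The two-burner hob on the breakfast table has been washed and its gas is still shut off. Set each loose burner cap back on its own burner, the big one on the big burner and the small one on the small, and let them go; then take the loose knob, turn it so that its key matches the flat of the bare tap spindle, push it fully home and keep pressing so that the spindle is held right down, as for sparking the igniter. Finish while still holding the knob pressed down, and leave the mug, jar and pan support where they are.

Things in the scene. Friction and masses are not known exactly. Their poses are not given: they have to be found in the camera images.
- hob: the steel table hob, 280 mm (x) by 440 mm (y), flat top 70 mm above the table; it does not move when pushed. Origin: centre of its underside, on the table. Its x axis points from its front edge (control strip, nearest the robot) to its back, y to its left. In front of the centre stand the bare spindle (left) and a fitted knob (right), behind them the big burner (left) and the small one (right)
- fitted_knob (a point): top centre of the other tap's knob, like the loose one and fitted on the control strip 110 mm to the right of the bare spindle, 34 mm above the hob top, pointer to the hob's back as the loose one shall be; it stays as it is
- big_burner (a point): centre of the upper rim of the big burner's crown, an aluminium ring 58 mm across with flame ports, standing 22 mm above the hob top, with a round bore 37 mm wide and 22 mm deep; axes as the hob's
- small_burner (a point): centre of the upper rim of the small burner's crown, an aluminium ring 40 mm across standing 22 mm above the hob top, with a round bore 23 mm wide and 22 mm deep; axes as the hob's
- big_cap_center (a point): the big burner cap, spigot down on the table, z up: dark disc 64 mm across, 9 mm thick, under it a round spigot 34 mm across, 8 mm long that drops into the bore until the disc lies on the crown; 17.8 mm high in all, 140 g. The point is on the axis at mid-disc, 12.5 mm above the spigot's lower end; it lies 4.5 mm above the crown's rim when home
- small_cap_center (a point): the small burner cap, spigot down on the table, z up: dark disc 46 mm across, 9 mm thick, under it a round spigot 20 mm across, 8 mm long; 17.8 mm high in all, 70 g. The point is on the axis at mid-disc, 12.5 mm above the spigot's lower end; it lies 4.5 mm above the crown's rim when home
- knob_center (a point): the loose knob: round, black, 36 mm across (39 mm at its foot flange, lowest 3 mm), 26 mm high, 45 g, upright on the table. The point is its centre, 13 mm above its underside; it lies 3 mm below the spindle's top when fully home. Its x axis points along the raised white pointer line on its top. It goes on only with its x axis along the spindle's x axis, within about 12 degrees
- knob_bore (a point): middle of the knob's underside, where the bore begins: a round recess 15 mm wide and 2 mm deep, then a D-shaped bore 11.2 mm wide with its flat 2.4 mm from the axis, on the pointer's side (+x), ending 16 mm above the underside. Axes as the knob's
- knob_pointer (a point): outer end of the knob's pointer line: 16 mm along the knob's +x from its axis, 26 mm above its underside
- spindle_top (a point): the bare tap spindle, on its axis at the top end: a brass shaft 10 mm thick standing 24 mm above the hob top, D-shaped, with its flat 2 mm from the axis, facing the hob's back (+x; axes as the hob's). It does not turn
- spindle (a joint): how far the spindle is pressed down, in m: 0 is up, 0.005 is fully down. A spring pushes it up: it begins to move at 6 N, is fully down at 10 N, and rises again when let go
- pan_support: the hob's black iron pan support, a grid 380 by 200 mm and 28 mm high lying on the table to the left of the hob; leave it alone. Origin: centre of its underside
- mug: white mug, 82 mm across, 95 mm high; leave it alone. Origin: centre of its underside
- honey_jar: honey jar, 68 mm across, 100 mm high; leave it alone. Origin: centre of its underside
Mind the look-alikes: they are no part of the job. What is meant by the part that bears knob_center is not blue, pink or yellow, and is the larger of those in its own colour.

How it is judged:
On the way, in this order (a step that is already met when the one before it is completed fails the run):
1. both burner caps lie home on their own burners and are let go (horizontal distance between big_cap_center and big_burner below 0.003 m and z of big_cap_center in the frame of big_burner between 0.002 and 0.006 m and angle between each of big_cap_center, small_cap_center's own z axis and vertical below 0.06 rad and contact force between the fingers and big_cap below 0.1 N and horizontal distance between small_cap_center and small_burner below 0.003 m and z of small_cap_center in the frame of small_burner between 0.002 and 0.006 m and contact force between the fingers and small_cap below 0.1 N), for 0.2 s.
2. the knob sits fully home on the spindle, pointer to the hob's back (horizontal distance between knob_center and spindle_top below 0.0025 m and z of knob_center in the frame of spindle_top below -0.0015 m and angle between knob_center's own z axis and vertical below 0.1 rad and x of knob_pointer in the frame of spindle_top above 0.0135 m), for 0.2 s.
At the end, for the whole second after the job is handed in: Each cap lies level and untouched on its own crown, spigot in the bore (axis within 3 mm, disc on the rim within 2 mm). The knob is fully home on the spindle (within 1.5 mm), pointer to the hob's back, and the fingers on it keep the spindle down by at least 3.5 of its 5 mm (all of step 1 and all of step 2 and value of joint spindle above 0.0035 m and contact force between the fingers and knob above 3 N); the arm keeps its last pose, push and grip.
It fails at once if the pan support is moved by more than 30 mm (distance of pan_support from where it was at the start of the episode above 0.03 m).
It fails at once if the mug is moved by more than 30 mm (distance of mug from where it was at the start of the episode above 0.03 m).
It fails at once if the honey jar is moved by more than 30 mm (distance of honey_jar from where it was at the start of the episode above 0.03 m).
It also fails if it takes over 72 s, if anything falls off the work surface, if the arm or the gripper's body presses on something with over 40 N, if the wrist force passes 120 N, or if a joint passes its speed limit or range.

## Working session

There is one attempt and no reset: what is moved stays moved. The work goes in short steps, Python scripts to look and compute and a tool call to move; the robot and the scene stay as the last step left them, time stands still between calls to the robot, and variables do not carry over. Pictures are saved under pics/ and viewed, at most 10 in all, crops included, and the job is handed in when it is done.

Besides the shell and the picture viewer there is one more tool, called in YAML: its name, and indented under it one key for each argument. carry_out: Moves the arm, as the interface text tells. Its arguments: {"type":"object","properties":{"plan":{"type":"array"},"force":{"type":"number"}},"required":["plan"]}

```bash
ls; mkdir -p pics; python3 - <<'E'
from rig import *
import cv2,json
s=sense(); print(s)
for n in("top","side"):
    f=grab_frame(n); cv2.imwrite(f"pics/{n}0.png",f["frame"]); print(n,f["mtx"],f["world_to_cam"])
    
f=grab_frame("wrist");print(f["mtx"],f["mount"])
try: print(tcp_to_grasp)
except Exception as e: print(e)
E
```

```text
pics
{'clock': 0.0, 'joints': array([ 1.00465644e+00,  3.81184656e-01,  1.29825609e+00,  2.11157249e-05,
        1.46357966e+00, -2.15285812e-01]), 'joint_vel': array([ 0.00011921, -0.0006396 , -0.00096766, -0.00084333,  0.00268119,
       -0.00114443]), 'tau': array([-5.94010498e-05, -4.48468280e+01, -2.31272918e+01, -1.94497029e-04,
        4.87942365e-03, -6.99776066e-06]), 'eef_pos': array([0.18886733, 0.51624996, 0.23071944]), 'ee_rot': array([-2.81583917e-04,  1.74529713e-01,  9.84651649e-01, -6.56080493e-04]), 'contact_force': array([-0.3414598 , -0.44331095,  0.4728857 ]), 'wrist_torque': array([ 0.01475812, -0.01259974,  0.02182942]), 'grasp_force': 0.0, 'grip_width': 0.9975884633048444}
top [[410.81754866   0.         312.46785947]
 [  0.         410.81754866 203.39011336]
 [  0.           0.           1.        ]] [[ 0.02764334 -0.99961559  0.00212634  0.06543243]
 [-0.97968606 -0.02751475 -0.19864078  0.58124579]
 [ 0.19862293  0.00340795 -0.98007006  1.33198083]
 [ 0.          0.          0.          1.        ]]
side [[456.29354247   0.         315.44383954]
 [  0.         456.29354247 196.56335242]
 [  0.           0.           1.        ]] [[ 0.83792338 -0.54573587 -0.00753432 -0.45139112]
 [-0.29485263 -0.44101405 -0.84768422  0.29292279]
 [ 0.45928895  0.71251594 -0.53044764  1.16296855]
 [ 0.          0.          0.          1.        ]]
[[309.70691629   0.         322.89873813]
 [  0.         309.70691629 203.76017237]
 [  0.           0.           1.        ]] [[-3.71780261e-04 -9.60838043e-01 -2.77110296e-01  7.04452435e-02]
 [ 9.99999926e-01 -3.29854509e-04 -1.97912068e-04  6.45272518e-04]
 [ 9.87553636e-05 -2.77110349e-01  9.60838095e-01 -1.43038592e-01]
 [ 0.00000000e+00  0.00000000e+00  0.00000000e+00  1.00000000e+00]]
0.0187
```

View pics/top0.png

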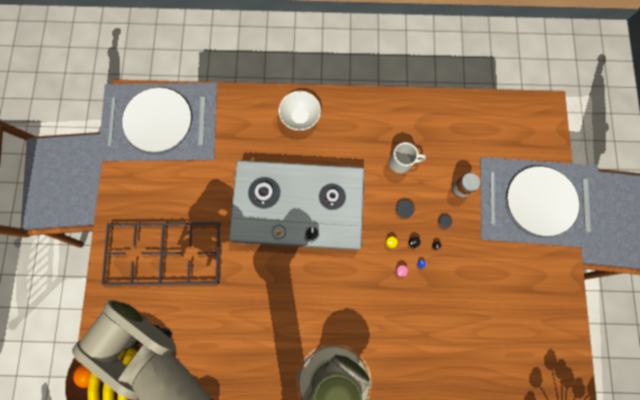

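View pics/side0.png

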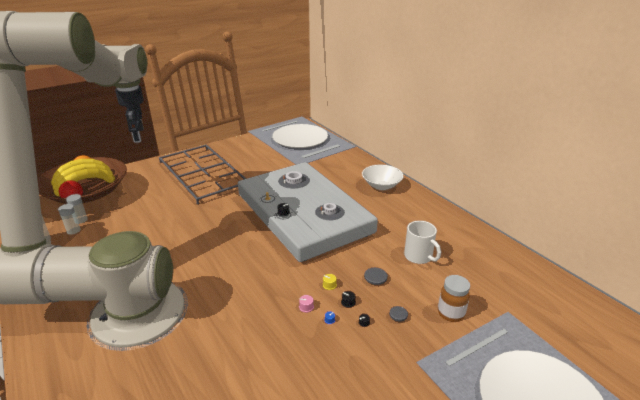

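The top view shows the big cap at (405,208), small cap (445,221), large black knob (414,242) and small black decoy (437,244). It also shows the spindle (279,232), fitted knob (312,232), big burner (264,192), small burner (332,196), mug (404,157) and jar (467,184). The side view agrees.

```bash
cat >h.py <<'E'
from rig import *
import numpy as np, cv2
from scipy.spatial.transform import Rotation as Ro
def rot(s): q=s["ee_rot"]; return Ro.from_quat([q[1],q[2],q[3],q[0]]).as_matrix()
def ray(f,uv,s=None):
    "origin, direction (world) of a pixel; s = state for the wrist camera"
    K=f["mtx"]; x=(uv[0]-K[0,2])/K[0,0]; y=(uv[1]-K[1,2])/K[1,1]
    if s is None:
        T=np.linalg.inv(f["world_to_cam"]); d=np.array([x,y,1])
    else:
        E=np.eye(4);E[:3,:3]=rot(s);E[:3,3]=s["eef_pos"];T=E@f["mount"]
        r=np.hypot(x,y)+1e-12; d=np.array([x/r*np.sin(r),y/r*np.sin(r),np.cos(r)])
    return T[:3,3],T[:3,:3]@d
def at(f,uv,z,s=None):
    o,d=ray(f,uv,s); return (o+d*(z-o[2])/d[2])[:2]
def proj(f,P,s):
    E=np.eye(4);E[:3,:3]=rot(s);E[:3,3]=s["eef_pos"];T=np.linalg.inv(E@f["mount"])
    p=T[:3,:3]@P+T[:3,3]; n=np.hypot(p[0],p[1]); r=np.arctan2(n,p[2])*f["mtx"][0,0]
    return f["mtx"][:2,2]+p[:2]/n*r
def go(xyz,yaw=None):
    "shift (30 mm) and turn (5 deg) to tool at xyz with tool y at world angle yaw (deg, mod 180)"
    s=sense();R=rot(s);d=R.T@(np.array(xyz)-s["eef_pos"])/.03
    y=np.degrees(np.arctan2(R[1,1],R[0,1])); t=0
    if yaw is not None: t=-(((yaw-y)+90)%180-90)/5
    print("pos",s["eef_pos"].round(4),"yaw",y.round(1),"j6",s["joints"][5].round(2),"-> shift",d.round(3),"turn",np.round(t,2),"t",round(s["clock"],2))
E
python3 - <<'E'
from h import *
f=grab_frame("top")
for n,u,z in [("big",(405,208),.0178),("small",(445,221),.0178),("knob",(414,242),.026),("decoy",(437,244),.02),("spindle",(279,231),.094),("fitted",(312,231),.104),("bb",(264,191),.092),("sb",(332,195),.092),("mug",(403,157),.09),("jar",(467,184),.09),("hobc1",(239,161),.07),("hobc2",(364,167),.07),("hobf2",(361,249),.07),("hobf1",(232,241),.07)]:
    print(n,at(f,u,z).round(3))
go((.42,-.24,.25),90)
E
```

```text
big [ 0.58 -0.24]
small [ 0.538 -0.378]
knob [ 0.461 -0.267]
decoy [ 0.458 -0.347]
spindle [0.477 0.188]
fitted [0.479 0.08 ]
bb [0.61  0.243]
sb [0.603 0.018]
mug [ 0.741 -0.22 ]
jar [ 0.653 -0.433]
hobc1 [0.718 0.337]
hobc2 [ 0.709 -0.091]
hobf2 [ 0.429 -0.082]
hobf1 [0.443 0.343]
pos [0.1889 0.5163 0.231 ] yaw 69.9 j6 -0.22 -> shift [-15.898 -21.029  -0.619] turn -4.02 t 0.2
```

```bash
python3 -c "
from h import *
go((.50,.13,.25),88)"
```

```text
pos [0.1889 0.5163 0.231 ] yaw 69.9 j6 -0.22 -> shift [-14.164  -8.531  -0.63 ] turn -3.62 t 0.2
```

carry_out:
  plan: [-14.16,-8.53,-0.63,-3.62,1,-14.16,-8.53,-0.63,-3.62,1,-14.16,-8.53,-0.63,-3.62,1,-14.16,-8.53,-0.63,-3.62,1,-14.16,-8.53,-0.63,-3.62,1,-14.16,-8.53,-0.63,-3.62,1,-14.16,-8.53,-0.63,-3.62,1,-14.16,-8.53,-0.63,-3.62,1,-14.16,-8.53,-0.63,-3.62,1,-14.16,-8.53,-0.63,-3.62,1]
  force: 40

```text
clock: 1.03
eef_pos: [0.446, 0.1965, 0.247]
ee_rot: [0.0, 0.017, 1.0, 0.0]
contact_force: [1.0, 1.5, -1.3]
grip_width: 0.999
grasp_force: 0.0
```

```bash
python3 - <<'E'
from h import *
s=sense();f=grab_frame("wrist");np.savez("hob.npz",**f,s=s);cv2.imwrite("pics/hob.png",f["frame"])
for n,P in dict(sp=(.477,.188,.094),fit=(.479,.08,.104),bb=(.61,.243,.092),sb=(.603,.018,.092)).items(): print(n,proj(f,np.array(P),s).round(0))
go((.48,-.25,.25),88)
E
```

```text
sp [315. 219.]
fit [211. 227.]
bb [366. 321.]
sb [187. 315.]
pos [0.4506 0.1916 0.247 ] yaw 87.7 j6 -1.37 -> shift [ -1.569 -14.67   -0.064] turn -0.06 t 1.08
```

View pics/hob.png

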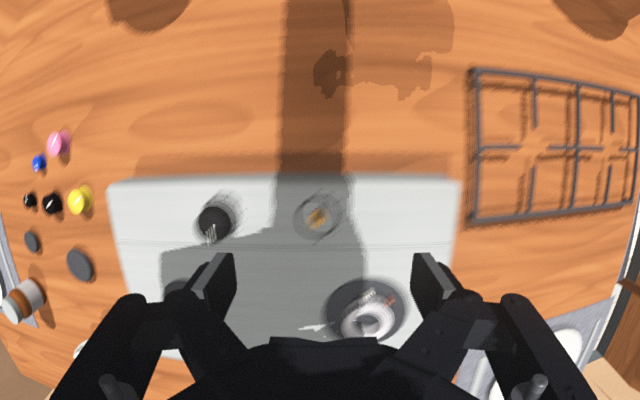

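Wrist view (still moving, so slightly blurred): spindle at (317,217), fitted knob (213,222), big burner (367,322); the small burner is hidden by a finger. I'll shift the tool back over the burners and look at rest.

carry_out:
  plan: [-2,-1,-0.4,0,1,-4,-2,-0.8,0,1,-4.4,-2.1,-0.8,0,1,-4.4,-2.1,-0.8,0,1,-4.4,-2.1,-0.8,0,1,-4.4,-2.1,-0.8,0,1,-4.4,-2.1,-0.8,0,1]

```text
clock: 1.67
eef_pos: [0.5743, 0.1312, 0.2705]
ee_rot: [-0.001, 0.017, 1.0, 0.0]
contact_force: [0.1, 0.3, 0.1]
grip_width: 0.999
grasp_force: 0.0
```

```bash
python3 - <<'E'
from h import *
s=sense();f=grab_frame("wrist");np.savez("hob.npz",**f,s=s);cv2.imwrite("pics/hob2.png",f["frame"])
for n,P in dict(sp=(.477,.188,.094),fit=(.479,.08,.104),bb=(.61,.243,.092),sb=(.603,.018,.092)).items(): print(n,proj(f,np.array(P),s).round(0))
go((.50,-.29,.25),88)
E
```

```text
sp [375.  90.]
fit [267.  95.]
bb [423. 212.]
sb [223. 213.]
pos [0.574  0.1314 0.2708] yaw 88.0 j6 -1.51 -> shift [  1.987 -14.124   0.695] turn 0.01 t 1.72
```

View pics/hob2.png

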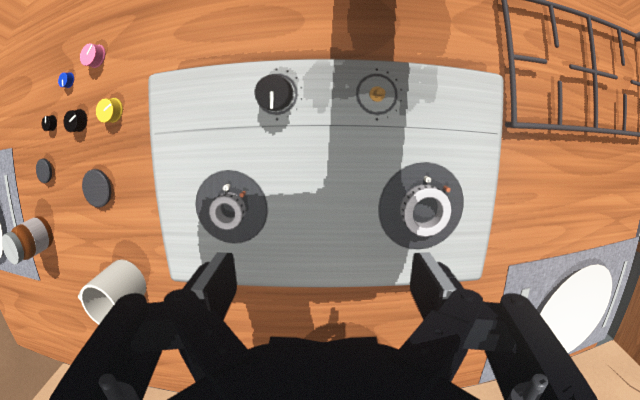

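At rest the view is clear: big burner bore near (427,209), small burner bore (226,211), spindle (376,94) and fitted knob (270,94). I'll fit these with projected circles.

```bash
cat >>h.py <<'E'
def projn(f,P,s):
    E=np.eye(4);E[:3,:3]=rot(s);E[:3,3]=s["eef_pos"];T=np.linalg.inv(E@f["mount"])
    p=P@T[:3,:3].T+T[:3,3]; n=np.hypot(p[:,0],p[:,1]); r=np.arctan2(n,p[:,2])*f["mtx"][0,0]
    return f["mtx"][:2,2]+p[:,:2]/n[:,None]*r[:,None]
def circ(f,s,p0,z,radii,span=.01):
    "fit horizontal circles (radii, height z) to edges; returns world xy, score"
    g=cv2.GaussianBlur(cv2.cvtColor(f["frame"],cv2.COLOR_BGR2GRAY),(0,0),.8).astype(np.float32)
    a=np.linspace(0,2*np.pi,120,endpoint=False); c=np.c_[np.cos(a),np.sin(a),0*a]
    def sc(p):
        t=0
        for r in radii:
            v=[cv2.remap(g,*[q.astype(np.float32) for q in projn(f,np.r_[p,z]+c*k,s).T],cv2.INTER_LINEAR).ravel() for k in(r+.0012,r-.0012)]
            d=np.clip(v[0]-v[1],-40,40); t+=abs(d.mean())
        return t
    p0=np.array(p0)
    for st in(.001,.0002):
        k=np.arange(-span,span+1e-9,st); G=[(sc(p0+[i,j]),i,j) for i in k for j in k]
        b=max(G); p0=p0+[b[1],b[2]]; span=.0012
    return p0.round(4),round(b[0],1)
E
python3 - <<'E'
from h import *
d=np.load("hob.npz",allow_pickle=True);f=dict(d);s=d["s"].item()
for n,u,z,r in [("bb",(427,208),.092,(.029,.0185)),("bb-out",(427,208),.092,(.029,)),("bb-in",(427,208),.092,(.0185,)),("sb",(226,211),.092,(.02,.0115)),("sb-out",(226,211),.092,(.02,)),("sb-in",(226,211),.092,(.0115,)),("fit",(270,94),.104,(.018,)),("sp",(376,94),.094,(.005,))]:
    p=at(f,u,z,s);print(n,p.round(4),circ(f,s,p,z,r,.006))
o=cv2.resize(np.hstack([f["frame"][170:250,185:265],f["frame"][170:250,385:465],f["frame"][55:135,336:416]]),None,fx=3.3,fy=3.3,interpolation=cv2.INTER_CUBIC);cv2.imwrite("pics/c1.png",o)
E
```

```text
bb [0.6056 0.2482] (array([0.61  , 0.2502]), np.float32(77.3))
bb-out [0.6056 0.2482] (array([0.6118, 0.2504]), np.float32(40.0))
bb-in [0.6056 0.2482] (array([0.6098, 0.2502]), np.float32(37.4))
sb [0.6012 0.0217] (array([0.6042, 0.0199]), np.float32(80.0))
sb-out [0.6012 0.0217] (array([0.6042, 0.0199]), np.float32(40.0))
sb-in [0.6012 0.0217] (array([0.6046, 0.0199]), np.float32(40.0))
fit [0.4782 0.0827] (array([0.477 , 0.0861]), np.float32(34.9))
sp [0.4811 0.1894] (array([0.4795, 0.1906]), np.float32(13.2))
```

View pics/c1.png

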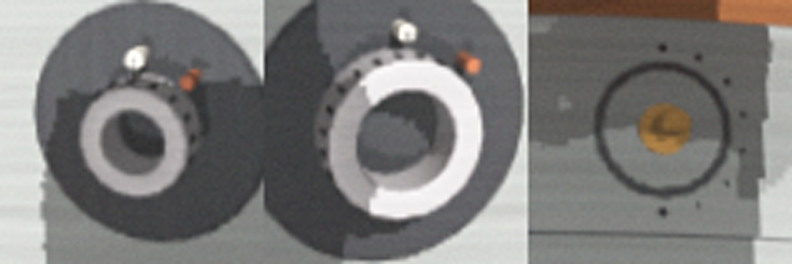

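carry_out:
  plan: [1,-1.35,0,0,1,2,-2.7,0,0,1,2,-4,0,0,1,2,-5.3,0.3,0,1,2,-6.6,0.7,0,1,2,-8,0.7,0,1,2,-9.3,0.7,0,1,2,-10.6,0.7,0,1,2,-12,0.7,0,1,2,-13.3,0.7,0,1]

```text
clock: 2.55
eef_pos: [0.5004, -0.2648, 0.2504]
ee_rot: [0.0, 0.017, 1.0, -0.0]
contact_force: [1.1, 0.6, 0.9]
grip_width: 0.998
grasp_force: 0.0
```

carry_out:
  plan: [0,-0.8,0,0,1,0,-0.8,0,0,1,0,-0.8,0,0,1,0,-0.8,0,0,1]

```text
clock: 2.88
eef_pos: [0.5002, -0.2865, 0.2502]
ee_rot: [0.0, 0.017, 1.0, 0.0]
contact_force: [-0.2, -0.3, -0.3]
grip_width: 0.992
grasp_force: 0.0
```

```bash
python3 - <<'E'
from h import *
s=sense();f=grab_frame("wrist");np.savez("caps.npz",**f,s=s);cv2.imwrite("pics/caps.png",f["frame"]);print(s["eef_pos"])
E
```

```text
[ 0.50022554 -0.28649789  0.25017312]
```

View pics/caps.png

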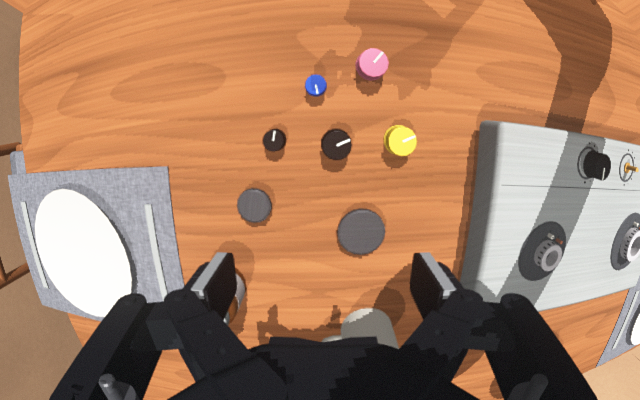

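The crops show both bores clean and the spindle centred in its dark ring. The wrist picture shows the big cap at (361,232), small cap (254,205), the large black knob (336,145) with its pointer toward (350,140), and the small black decoy at (274,140).

```bash
python3 - <<'E'
from h import *
d=np.load("caps.npz",allow_pickle=True);f=dict(d);s=d["s"].item()
R={}
for n,u,z,r in [("big",(361,232),.0178,(.032,)),("small",(254,205),.0178,(.023,)),("knob",(336,144),.026,(.018,))]:
    p=at(f,u,z,s);R[n]=circ(f,s,p,z,r,.006)[0];print(n,p.round(4),circ(f,s,p,z,r,.006))
k=R["knob"]
# pointer: bright pixels near knob
im=f["frame"].min(2);P=[]
for v in range(125,165):
  for u in range(315,357):
    if im[v,u]>150:
      q=at(f,(u,v),.026,s)-k
      if np.hypot(*q)<.019:P.append(q)
P=np.array(P);c=P.mean(0);w,V=np.linalg.eigh(np.cov(P.T));a=V[:,1]*np.sign(V[:,1]@c);print(len(P),c,"pointer deg",np.degrees(np.arctan2(a[1],a[0])),np.degrees(np.arctan2(c[1],c[0])))
b=R["big"];go((b[0],b[1],.06),88)
E
```

```text
big [ 0.5783 -0.2387] (array([ 0.5827, -0.2405]), np.float32(20.1))
small [ 0.5369 -0.3756] (array([ 0.5429, -0.375 ]), np.float32(19.8))
knob [ 0.4629 -0.269 ] (array([ 0.4629, -0.2684]), np.float32(32.5))
47 [-0.00182135  0.00709882] pointer deg 112.07325639928541 104.38998550300137
pos [ 0.5004 -0.2863  0.2503] yaw 88.1 j6 -2.26 -> shift [-2.691  1.615  6.344] turn 0.02 t 2.93
```

```bash
python3 - <<'E'
from h import *
d=np.load("caps.npz",allow_pickle=True);f=dict(d);s=d["s"].item()
Ti=np.linalg.inv(f["mount"])
for z in(-.013,0,.013):
  for x in(-.011,.011):
    p=Ti[:3,:3]@np.array([x,.0425,z])+Ti[:3,3];n=np.hypot(*p[:2]);print(z,x,(f["mtx"][:2,2]+p[:2]/n*np.arctan2(n,p[2])*309.7).round())
# caps: silhouette centroid vs model
hsv=cv2.cvtColor(f["frame"],cv2.COLOR_BGR2HSV);m=((hsv[...,1]<70)&(hsv[...,2]<110)).astype(np.uint8)
a=np.linspace(0,2*np.pi,60);c=np.c_[np.cos(a),np.sin(a),0*a]
for n,u,r in[("big",(361,232),.032),("small",(254,205),.023)]:
    k,lab,st,cen=cv2.connectedComponentsWithStats(m);l=lab[u[1],u[0]];print(n,st[l],cen[l].round(2))
    p=at(f,u,.0133,s)
    for _ in range(6):
        pts=np.vstack([projn(f,np.r_[p,z]+c*r,s) for z in(.0178,.0088)]).astype(np.float32)
        M=cv2.moments(cv2.convexHull(pts));q=np.array([M["m10"],M["m01"]])/M["m00"]
        p=p+at(f,cen[l],.0133,s)-at(f,q,.0133,s)
    print(p.round(4),"area model",M["m00"])
E
```

```text
-0.013 -0.011 [407. 288.]
-0.013 0.011 [412. 248.]
0 -0.011 [401. 275.]
0 0.011 [405. 238.]
0.013 -0.011 [396. 264.]
0.013 0.011 [399. 229.]
big [338 209  47  46 814] [362.73 235.6 ]
[ 0.5859 -0.2356] area model 1787.6402840528172
small [254 205   1   1   1] [254. 205.]
[ 0.5383 -0.3768] area model 995.9826611101162
```

```bash
python3 - <<'E'
from h import *
d=np.load("caps.npz",allow_pickle=True);f=dict(d);s=d["s"].item()
hsv=cv2.cvtColor(f["frame"],cv2.COLOR_BGR2HSV)
a=np.linspace(0,2*np.pi,60);c=np.c_[np.cos(a),np.sin(a),0*a]
for n,u,r,h in[("big",(361,232),.032,34),("small",(254,205),.023,26)]:
    w=hsv[u[1]-h:u[1]+h,u[0]-h:u[0]+h,1];t,m=cv2.threshold(w,0,1,cv2.THRESH_BINARY_INV+cv2.THRESH_OTSU)
    k,lab,st,cen=cv2.connectedComponentsWithStats(m);l=1+st[1:,4].argmax();C=cen[l]+np.array(u)-h;print(n,t,st[l],C.round(2))
    p=at(f,u,.0133,s)
    for _ in range(6):
        pts=np.vstack([projn(f,np.r_[p,z]+c*r,s) for z in(.0178,.0088)]).astype(np.float32)
        M=cv2.moments(cv2.convexHull(pts));q=np.array([M["m10"],M["m01"]])/M["m00"]
        p=p+at(f,C,.0133,s)-at(f,q,.0133,s)
    print(p.round(4),"area model",M["m00"])
go((.581,-.240,.06),88)
E
```

```text
big 83.0 [  11   11   47   46 1676] [360.73 231.33]
[ 0.5797 -0.2384] area model 1815.308079320006
small 82.0 [  9  10  34  33 895] [253.84 205.01]
[ 0.5383 -0.377 ] area model 995.7309759025229
pos [ 0.5004 -0.2863  0.2503] yaw 88.1 j6 -2.26 -> shift [-2.633  1.63   6.344] turn 0.02 t 2.93
```

carry_out:
  plan: [-1,0.6,0.6,0,1,-2.0,1.2,1.6,0,1,-2.61,1.62,2.8,0,1,-2.61,1.62,4.0,0,1,-2.61,1.62,5.2,0,1,-2.61,1.62,6.4,0,1,-2.61,1.62,7.4,0,1,-2.61,1.62,8.0,0,1,-2.61,1.62,8.3,0,1,-2.61,1.62,8.3,0,1]
  force: 20

```text
clock: 3.77
eef_pos: [0.5798, -0.2405, -0.0004]
ee_rot: [-0.001, 0.017, 1.0, 0.001]
contact_force: [-0.9, -0.1, 0.3]
grip_width: 1.001
grasp_force: 0.0
```

carry_out:
  plan: [0,0,0,0,0.6,0,0,0,0,0.6,0,0,0,0,0.6,0,0,0,0,0.6,0,0,0,0,0.6,0,0,0,0,0.6]

```text
clock: 4.27
eef_pos: [0.5811, -0.2422, 0.003]
ee_rot: [0.001, 0.017, 1.0, -0.001]
contact_force: [0.5, 2.8, 7.6]
grip_width: 0.738
grasp_force: 21.8
```

carry_out:
  plan: [0,0,-0.27,0,0.9,0,0,-0.27,0,0.9,0,0,-0.27,0,0.9,0,0,-0.27,0,0.9,0,0,-0.27,0,0.6,0,0,-0.27,0,0.6,0,0,-0.27,0,0.6,0,0,-0.27,0,0.6,0,0,-0.27,0,0.6,0,0,-0.27,0,0.6]

```text
clock: 5.1
eef_pos: [0.5802, -0.2423, 0.0091]
ee_rot: [-0.0, 0.017, 1.0, -0.0]
contact_force: [-2.2, 1.0, 4.8]
grip_width: 0.727
grasp_force: 21.1
```

```bash
python3 - <<'E'
from h import *
s=sense();f=grab_frame("wrist");cv2.imwrite("pics/g1.png",cv2.resize(f["frame"][150:350,170:480],None,fx=2.2,fy=2.2));print(s["eef_pos"],s["contact_force"],s["grip_width"],s["grasp_force"])
E
```

```text
[ 0.58015485 -0.24225701  0.00913495] [-2.24871433  0.9652945   4.82235874] 0.7272842499436241 21.097931563854218
```

View pics/g1.png

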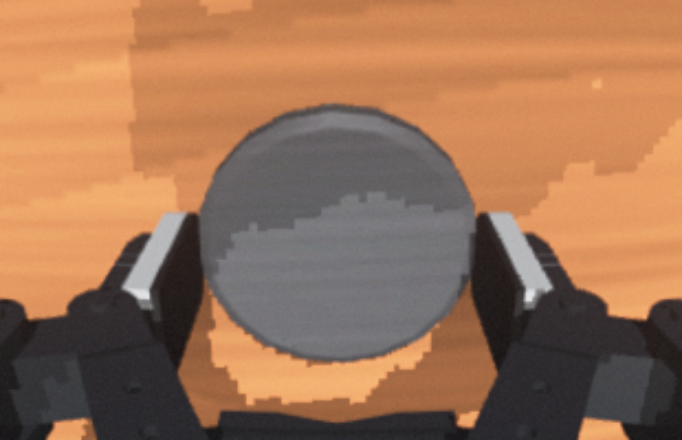

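The big cap is held level between the pads (crop centre (337,232)). I'll open, turn 90° about its centre and grip again so it is centred on both axes.

carry_out:
  plan: [0,-0.06,0,0,1,0,-0.06,0,0,1,0,-0.06,0,0,1,0,-0.06,0,1.4,1,0,-0.06,0,2.8,1,0,-0.06,0,4.2,1,0,-0.06,0,5.6,1,0,-0.06,0,7,1,0,-0.06,0,8.4,1,0,-0.06,0,9.8,1]

```text
clock: 5.98
eef_pos: [0.5801, -0.244, 0.0087]
ee_rot: [-0.0, 0.433, 0.901, 0.0]
contact_force: [-0.2, 0.0, -0.9]
grip_width: 1.0
grasp_force: 0.0
```

carry_out:
  plan: [0,0,0,1.4,1,0,0,0,2.8,1,0,0,0,4.2,1,0,0,0,5.6,1,0,0,0,7,1,0,0,0,8.2,1,0,0,0,8.2,1,0,0,0,8.2,1]

```text
clock: 6.65
eef_pos: [0.5801, -0.2441, 0.0088]
ee_rot: [-0.0, 0.718, 0.696, -0.0]
contact_force: [-0.5, 0.0, -0.1]
grip_width: 0.999
grasp_force: 0.0
```

```bash
python3 -c "
from h import *
go((.5802,-.2423,.005),-2)"
```

```text
pos [ 0.5801 -0.2441  0.0088] yaw -1.8 j6 -0.55 -> shift [0.059 0.    0.127] turn 0.04 t 6.65
```

carry_out:
  plan: [0.06,0,0.13,0,1,0.06,0,0.13,0,1,0.06,0,0.13,0,0.6,0.06,0,0.13,0,0.6,0.06,0,0.13,0,0.6,0.06,0,0.13,0,0.6,0.06,0,0.13,0,0.6,0.06,0,0.13,0,0.6]
  force: 30

```text
clock: 7.32
eef_pos: [0.5803, -0.2423, 0.0054]
ee_rot: [0.0, 0.719, 0.695, 0.0]
contact_force: [-0.1, 1.3, 3.5]
grip_width: 0.727
grasp_force: 32.6
```

carry_out:
  plan: [0.06,0,-1,0,0.6,0.06,0,-2,0,0.6,0.06,0,-3,0,0.6,0.06,0,-4,0,0.6,0.06,0,-5,0,0.6,0.06,0,-5,0,0.6]

```text
clock: 7.82
eef_pos: [0.5821, -0.2416, 0.161]
ee_rot: [0.005, 0.719, 0.695, 0.001]
contact_force: [0.8, -1.0, -0.7]
grip_width: 0.721
grasp_force: 34.3
```

```bash
python3 -c "
from h import *
go((.6092,.2502,.15),-1.5)"
```

```text
pos [ 0.5821 -0.2416  0.161 ] yaw -2.0 j6 -0.55 -> shift [16.417  0.332  0.283] turn -0.1 t 7.82
```

carry_out:
  plan: [1.35,0,0.2,0,0.6,2.7,0.1,0.2,0,0.6,4.05,0.1,0.2,0,0.6,5.4,0.1,0.2,0,0.6,6.7,0.1,0.2,0,0.6,8.1,0.2,0.2,0,0.6,9.4,0.2,0.2,0,0.6,10.8,0.3,0.2,0,0.6,12.1,0.3,0.2,0,0.6,13.4,0.3,0.2,0,0.6]

```text
clock: 8.65
eef_pos: [0.6028, 0.163, 0.1479]
ee_rot: [-0.0, 0.719, 0.695, -0.001]
contact_force: [1.0, -0.4, -1.0]
grip_width: 0.724
grasp_force: 34.2
```

carry_out:
  plan: [1.2,0,0,0,0.6,2.3,0,0,0,0.6,3.0,0,0,0,0.6,3.0,0,0,0,0.6,3.0,0,0,0,0.6,3.0,0,0,0,0.6]

```text
clock: 9.15
eef_pos: [0.6063, 0.2501, 0.1482]
ee_rot: [-0.0, 0.719, 0.695, -0.001]
contact_force: [0.6, -0.4, -1.1]
grip_width: 0.726
grasp_force: 34.2
```

```bash
python3 - <<'E'
from h import *
go((.6100,.2502,.102),-1.5)
s=sense();f=grab_frame("wrist");np.savez("c.npz",**f,s=s);cv2.imwrite("pics/bb.png",f["frame"])
E
```

```text
pos [0.6063 0.2501 0.1482] yaw -2.0 j6 0.25 -> shift [0.008 0.126 1.54 ] turn -0.1 t 9.15
```

View pics/bb.png

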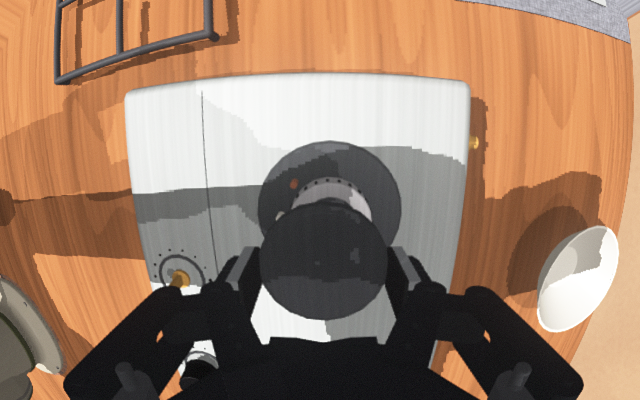

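The cap in hand is at (323,262), with the crown and its dark plate behind it centred near column 331–333. So the crown lies a few mm further in +x; I'll fit the plate circle in both views.

```bash
python3 - <<'E'
from h import *
from scipy.optimize import minimize
a=np.radians(np.arange(0,360,3.))
def fit(file,p0,z,r0,sel,span=.006,win=True):
    d=np.load(file,allow_pickle=True);f=dict(d);s=d["s"].item()
    g=cv2.GaussianBlur(cv2.cvtColor(f["frame"],cv2.COLOR_BGR2GRAY),(0,0),.8).astype(np.float32)
    aa=a[sel(np.degrees(a))]; c=np.c_[np.cos(aa),np.sin(aa),0*aa]
    def sc(q):
        v=[cv2.remap(g,*[t.astype(np.float32) for t in projn(f,np.r_[q[:2],z]+c*k,s).T],cv2.INTER_LINEAR).ravel() for k in(q[2]+.0012,q[2]-.0012)]
        return np.clip(v[0]-v[1],-30,30).mean()
    k=np.arange(-span,span+1e-9,.001)
    b=max((sc([p0[0]+i,p0[1]+j,r0+h]),p0[0]+i,p0[1]+j,r0+h) for i in k for j in k for h in np.arange(-.004,.0041,.001))
    m=minimize(lambda q:-sc(q),b[1:],method="Nelder-Mead",options=dict(initial_simplex=np.array(b[1:])+np.vstack([np.zeros(3),np.eye(3)*.0008])))
    print(file,m.x.round(4),round(-m.fun,1))
al=lambda t:t>=0
for z in(.071,.073):
  fit("hob.npz",(.61,.25),z,.045,al); fit("hob.npz",(.604,.02),z,.038,al)
  fit("c.npz",(.61,.25),z,.045,lambda t:(t>0)&(t<180))
fit("c.npz",(.61,.25),.092,.029,lambda t:(t>50)&(t<130))
E
```

```text
hob.npz [0.6105 0.2489 0.0544] 30.0
hob.npz [0.6044 0.0198 0.0456] 30.0
c.npz [0.6108 0.2508 0.0544] 30.0
hob.npz [0.6098 0.2477 0.0539] 30.0
hob.npz [0.6028 0.021  0.0459] 30.0
c.npz [0.6105 0.2524 0.0534] 30.0
c.npz [0.6109 0.2445 0.0244] 30.0
```

carry_out:
  plan: [0,0.145,0.5,0,0.6,0,0.145,1.0,0,0.6,0,0.145,1.4,0,0.6,0,0.145,1.6,0,0.6,0,0.145,1.7,0,0.6,0,0.145,1.8,0,0.6,0,0.145,1.9,0,0.6,0,0.145,1.97,0,0.6,0,0.145,1.97,0,0.6]

```text
clock: 9.95
eef_pos: [0.6108, 0.2507, 0.09]
ee_rot: [0.0, 0.719, 0.695, -0.0]
contact_force: [0.2, 0.8, -1.5]
grip_width: 0.728
grasp_force: 34.2
```

carry_out:
  plan: [0,0,0,0,1,0,0,0,0,1,0,0,0,0,1,0,0,0,0,1,0,0,-0.6,0,1,0,0,-1.6,0,1,0,0,-2.8,0,1,0,0,-3.2,0,1,0,0,-3.2,0,1]

```text
clock: 10.7
eef_pos: [0.6121, 0.2511, 0.1904]
ee_rot: [0.002, 0.719, 0.695, 0.003]
contact_force: [0.4, 0.2, 0.4]
grip_width: 1.002
grasp_force: 0.0
```

```bash
python3 - <<'E'
from h import *
s=sense();f=grab_frame("wrist");cv2.imwrite("pics/bb2.png",cv2.resize(f["frame"][130:330,190:450],None,fx=2,fy=2))
print(circ(f,s,(.6108,.2507),.101,(.032,),.008))
go((.538,-.377,.15),-2)
E
```

```text
(array([0.6182, 0.2421]), np.float32(9.6))
pos [0.6112 0.2509 0.1876] yaw -2.0 j6 0.25 -> shift [-21.003  -1.715   1.231] turn 0.0 t 10.75
```

View pics/bb2.png

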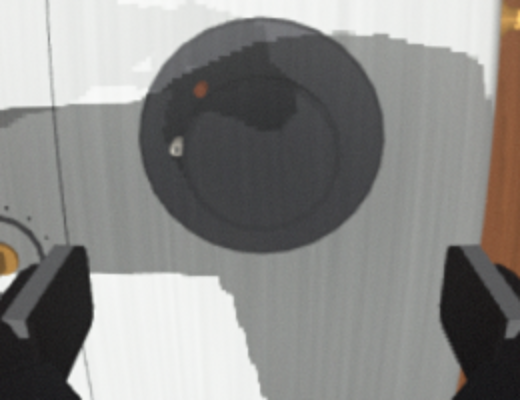

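The big cap sits level and covers the crown, with its disc concentric on the plate. Next is the small cap.

carry_out:
  plan: [-1.35,-0.1,0,0,1,-2.7,-0.2,0,0,1,-4.05,-0.3,0,0,1,-5.4,-0.4,0,0,1,-6.7,-0.5,0,0,1,-8.1,-0.6,0,0,1,-9.4,-0.7,0,0,1,-10.8,-0.8,0,0,1,-12.1,-1,0,0,1,-13.4,-1.2,0,0,1]

```text
clock: 11.58
eef_pos: [0.5595, -0.1514, 0.1843]
ee_rot: [-0.001, 0.719, 0.695, -0.0]
contact_force: [1.0, 0.0, -0.4]
grip_width: 0.996
grasp_force: 0.0
```

carry_out:
  plan: [-1.35,-0.1,0,0,1,-2.7,-0.2,0,0,1,-4.05,-0.3,0,0,1,-5.4,-0.4,0,0,1,-6.7,-0.5,0,0,1,-7.6,-0.5,0,0,1,-7.6,-0.5,0,0,1]

```text
clock: 12.17
eef_pos: [0.536, -0.382, 0.1832]
ee_rot: [-0.001, 0.721, 0.693, -0.001]
contact_force: [0.4, -0.3, -0.0]
grip_width: 1.003
grasp_force: 0.0
```

```bash
python3 -c "
from h import *
go((.538,-.377,.007),-2)"
```

```text
pos [ 0.536  -0.382   0.1832] yaw -2.3 j6 -0.76 -> shift [0.163 0.074 5.872] turn -0.06 t 12.17
```

carry_out:
  plan: [0.16,0.07,1.2,0,1,0.16,0.07,2.4,0,1,0.16,0.07,3.6,0,1,0.16,0.07,4.8,0,1,0.16,0.07,5.6,0,1,0.16,0.07,5.87,0,1,0.16,0.07,5.87,0,1]
  force: 20

```text
clock: 12.75
eef_pos: [0.539, -0.3709, 0.007]
ee_rot: [-0.003, 0.719, 0.695, -0.0]
contact_force: [0.2, 0.4, 0.1]
grip_width: 0.998
grasp_force: 0.0
```

carry_out:
  plan: [0,0,0,0,0.4,0,0,0,0,0.4,0,0,0,0,0.4,0,0,0,0,0.4,0,0,0,0,0.4,0,0,0,0,0.4,0,0,0,0,0.4]

```text
clock: 13.33
eef_pos: [0.5407, -0.3729, 0.0119]
ee_rot: [0.002, 0.719, 0.695, 0.0]
contact_force: [-0.6, 0.8, 6.4]
grip_width: 0.511
grasp_force: 19.6
```

carry_out:
  plan: [0,0,0,0,1,0,0,0,0,1,0,0,0,0,1,0,0,0,-1.4,1,0,0,0,-2.8,1,0,0,0,-4.2,1,0,0,0,-5.6,1,0,0,0,-7,1,0,0,0,-8.4,1,0,0,0,-9.8,1]

```text
clock: 14.17
eef_pos: [0.5401, -0.3723, 0.0099]
ee_rot: [-0.0, 0.364, 0.932, 0.0]
contact_force: [0.6, -0.2, 0.1]
grip_width: 0.995
grasp_force: 0.0
```

carry_out:
  plan: [0,0,0,-1.4,1,0,0,0,-2.8,1,0,0,0,-4.2,1,0,0,0,-5.6,1,0,0,0,-7,1,0,0,0,-8.2,1,0,0,0,-8.2,1,0,0,0,-8.2,1]

```text
clock: 14.83
eef_pos: [0.5401, -0.3723, 0.0099]
ee_rot: [-0.0, 0.019, 1.0, 0.0]
contact_force: [-0.2, -0.7, -0.1]
grip_width: 0.997
grasp_force: 0.0
```

carry_out:
  plan: [-0.02,-0.13,0.1,0,1,-0.02,-0.13,0.1,0,1,-0.02,-0.13,0.1,0,0.4,-0.02,-0.13,0.1,0,0.4,-0.02,-0.13,0.1,0,0.4,-0.02,-0.13,0.1,0,0.4,-0.02,-0.13,0.1,0,0.4,-0.02,-0.13,0.1,0,0.4,-0.02,-0.13,0.1,0,0.4,-0.02,-0.13,0.1,0,0.4]
  force: 30

```text
clock: 15.67
eef_pos: [0.5406, -0.3763, 0.0072]
ee_rot: [0.0, 0.017, 1.0, -0.0]
contact_force: [-1.1, 2.0, 3.9]
grip_width: 0.52
grasp_force: 30.6
```

carry_out:
  plan: [0,0,-1,0,0.4,0,0,-2,0,0.4,0,0,-3,0,0.4,0,0,-4,0,0.4,0,0,-5,0,0.4,0,0,-5,0,0.4]

```text
clock: 16.17
eef_pos: [0.5422, -0.3777, 0.1632]
ee_rot: [0.004, 0.017, 1.0, -0.004]
contact_force: [1.2, -0.4, 0.6]
grip_width: 0.519
grasp_force: 31.1
```

```bash
python3 -c "
from h import *
go((.604,.020,.15),88)"
```

```text
pos [ 0.5422 -0.3777  0.1632] yaw 88.0 j6 -2.32 -> shift [-1.597 13.324  0.356] turn 0.0 t 16.17
```

carry_out:
  plan: [-0.2,1.3,0.2,0,0.4,-0.4,2.6,0.3,0,0.4,-0.6,4,0.3,0,0.4,-0.8,5.3,0.3,0,0.4,-1,6.6,0.3,0,0.4,-1.2,8,0.3,0,0.4,-1.4,9.3,0.3,0,0.4,-1.6,10.6,0.3,0,0.4,-1.6,12,0.3,0,0.4,-1.6,13.3,0.3,0,0.4]

```text
clock: 17.0
eef_pos: [0.6022, 0.023, 0.1471]
ee_rot: [-0.0, 0.017, 1.0, 0.0]
contact_force: [1.5, 0.4, -1.0]
grip_width: 0.519
grasp_force: 31.1
```

carry_out:
  plan: [0,0,0.2,0,0.4,0,0,0.4,0,0.4,0,0,0.5,0,0.4,0,0,0.5,0,0.4]

```text
clock: 17.33
eef_pos: [0.602, 0.0197, 0.1315]
ee_rot: [-0.001, 0.018, 1.0, 0.0]
contact_force: [0.0, -0.5, -0.9]
grip_width: 0.52
grasp_force: 31.1
```

```bash
python3 -c "
from h import *
go((.6045,.0198,.0915),88)"
```

```text
pos [0.602  0.0197 0.1315] yaw 87.9 j6 -1.7 -> shift [-0.086  0.005  1.334] turn -0.02 t 17.33
```

carry_out:
  plan: [-0.08,0,0.4,0,0.4,-0.08,0,0.7,0,0.4,-0.08,0,0.9,0,0.4,-0.08,0,1.0,0,0.4,-0.08,0,1.1,0,0.4,-0.08,0,1.2,0,0.4,-0.08,0,1.3,0,0.4,-0.08,0,1.34,0,0.4,-0.08,0,1.34,0,0.4]

```text
clock: 18.08
eef_pos: [0.6047, 0.0206, 0.0925]
ee_rot: [-0.0, 0.017, 1.0, -0.0]
contact_force: [-1.6, -1.7, -1.1]
grip_width: 0.516
grasp_force: 31.1
```

carry_out:
  plan: [0,0,0.03,0,0.4,0,0,0.03,0,1,0,0,0.03,0,1,0,0,0.03,0,1,0,0,0.03,0,1,0,0,-0.6,0,1,0,0,-1.6,0,1,0,0,-2.8,0,1,0,0,-3.4,0,1,0,0,-3.4,0,1]

```text
clock: 18.92
eef_pos: [0.6065, 0.0207, 0.1996]
ee_rot: [0.004, 0.017, 1.0, -0.001]
contact_force: [0.2, 0.2, 0.6]
grip_width: 1.001
grasp_force: 0.0
```

```bash
python3 - <<'E'
from h import *
for _ in range(2):
    s=sense();f=grab_frame("wrist")
np.savez("sb.npz",**f,s=s)
for z in(.101,.109): print(z,circ(f,s,(.6047,.0206),z,(.023,),.008))
t=grab_frame("top");cv2.imwrite("pics/x.png",f["frame"][130:330,190:450])
go((.463,-.268,.15),20)
E
```

```text
0.101 (array([0.6031, 0.0214]), np.float32(11.0))
0.109 (array([0.6107, 0.022 ]), np.float32(12.1))
pos [0.6045 0.0208 0.1939] yaw 88.0 j6 -1.7 -> shift [ 4.377 -9.787  1.467] turn 13.6 t 19.07
```

carry_out:
  plan: [0.5,-1.2,0,1.4,1,1,-2.4,0,2.8,1,1.5,-3.6,0,4.2,1,2,-4.8,0,5.6,1,2.5,-6,0,7,1,3,-7.2,0,8.4,1,3.5,-8.4,0,9.8,1,4,-9.3,0.4,11.2,1,4.38,-9.79,0.9,12.5,1,4.38,-9.79,0.9,13.6,1]

```text
clock: 19.9
eef_pos: [0.4601, -0.27, 0.1638]
ee_rot: [-0.004, 0.578, 0.816, 0.0]
contact_force: [0.4, 0.5, 0.5]
grip_width: 1.003
grasp_force: 0.0
```

carry_out:
  plan: [0,0,0,0,1,0,0,0,0,1,0,0,0,0,1]

```text
clock: 20.15
eef_pos: [0.4636, -0.2677, 0.1675]
ee_rot: [-0.0, 0.572, 0.82, 0.0]
contact_force: [0.9, -0.0, -0.2]
grip_width: 1.001
grasp_force: 0.0
```

```bash
cat >>h.py <<'E'
def pointer(f,s,k,z=.026,thr=150):
    u0,v0=projn(f,np.array([[*k,z]]),s)[0].astype(int);im=f["frame"].min(2);P=[]
    for v in range(max(0,v0-50),min(400,v0+50)):
        for u in range(u0-50,u0+50):
            if im[v,u]>thr:
                q=at(f,(u,v),z,s)-k
                if np.hypot(*q)<.0165:P.append(q)
    P=np.array(P);c=P.mean(0);w,V=np.linalg.eigh(np.cov(P.T));a=V[:,1]*np.sign(V[:,1]@c)
    return len(P),c.round(4),np.degrees(np.arctan2(a[1],a[0])).round(1)
E
python3 - <<'E'
from h import *
s=sense();f=grab_frame("wrist")
k,sc=circ(f,s,(.463,-.268),.026,(.018,),.006);print(k,sc,pointer(f,s,k))
d=np.load("hob.npz",allow_pickle=True);print("fitted",pointer(dict(d),d["s"].item(),np.array([.477,.0861]),.104))
go((k[0],k[1],.009),20)
E
```

```text
[ 0.4628 -0.2652] 29.2 (67, array([-0.0021,  0.004 ]), np.float64(115.1))
fitted (59, array([ 0.0067, -0.0024]), np.float64(-4.2))
pos [ 0.4637 -0.2676  0.1677] yaw 20.2 j6 -1.1 -> shift [8.600e-02 1.000e-03 5.289e+00] turn 0.04 t 20.2
```

carry_out:
  plan: [0.03,0,1.2,0,0.9,0.03,0,2.4,0,0.9,0.03,0,3.6,0,0.9,0.03,0,4.6,0,0.9,0.03,0,5.1,0,0.9,0.03,0,5.25,0,0.9,0.03,0,5.25,0,0.9]
  force: 20

```text
clock: 20.78
eef_pos: [0.4631, -0.2668, 0.0096]
ee_rot: [-0.001, 0.573, 0.82, 0.0]
contact_force: [-0.2, -0.7, 0.2]
grip_width: 0.898
grasp_force: 0.0
```

carry_out:
  plan: [0,0,0,0,0.3,0,0,0,0,0.3,0,0,0,0,0.3,0,0,0,0,0.3,0,0,0,0,0.3,0,0,0,0,0.3,0,0,0,0,0.3,0,0,0,0,0.3]

```text
clock: 21.45
eef_pos: [0.4635, -0.2677, 0.0115]
ee_rot: [0.001, 0.573, 0.819, -0.0]
contact_force: [-0.2, 0.6, 5.9]
grip_width: 0.409
grasp_force: 19.4
```

carry_out:
  plan: [0,0,0,0,0.9,0,0,0,0,0.9,0,0,0,0,0.9,0,0,0,-1.4,0.9,0,0,0,-2.8,0.9,0,0,0,-4.2,0.9,0,0,0,-5.6,0.9,0,0,0,-7,0.9,0,0,0,-8.4,0.9,0,0,0,-9.8,0.9]

```text
clock: 22.28
eef_pos: [0.463, -0.2674, 0.0102]
ee_rot: [-0.0, 0.179, 0.984, 0.0]
contact_force: [0.4, 0.1, 0.3]
grip_width: 0.899
grasp_force: 0.0
```

carry_out:
  plan: [0,0,0,-1.4,0.9,0,0,0,-2.8,0.9,0,0,0,-4.2,0.9,0,0,0,-5.6,0.9,0,0,0,-7,0.9,0,0,0,-8.2,0.9,0,0,0,-8.2,0.9,0,0,0,-8.2,0.9]

```text
clock: 22.95
eef_pos: [0.463, -0.2674, 0.0102]
ee_rot: [-0.0, -0.172, 0.985, 0.0]
contact_force: [-0.2, -0.8, -0.4]
grip_width: 0.897
grasp_force: 0.0
```

```bash
python3 - <<'E'
from h import *
s=sense();f=grab_frame("wrist")
k,sc=circ(f,s,(.463,-.266),.026,(.018,),.006);print(k,sc,pointer(f,s,k))
go((k[0],k[1],.009),112)
E
```

```text
[ 0.4626 -0.2684] 26.2 (226, array([-0.0013,  0.0079]), np.float64(113.0))
pos [ 0.463  -0.2674  0.0102] yaw 109.8 j6 -2.66 -> shift [ 0.023 -0.028  0.04 ] turn -0.44 t 23.0
```

carry_out:
  plan: [0,0,0,0,0.3,0,0,0,0,0.3,0,0,0,0,0.3,0,0,0,0,0.3,0,0,0,0,0.3,0,0,0,0,0.3,0,0,0,0,0.3,0,0,0,0,0.3]
  force: 60

```text
clock: 23.67
eef_pos: [0.4631, -0.2674, 0.0106]
ee_rot: [0.0, -0.173, 0.985, -0.0]
contact_force: [-1.2, 0.4, 6.2]
grip_width: 0.388
grasp_force: 59.1
```

carry_out:
  plan: [0,0,-1.2,0,0.3,0,0,-2.4,0,0.3,0,0,-3.6,0,0.3,0,0,-4.8,0,0.3,0,0,-5,0,0.3,0,0,-5,0,0.3]

```text
clock: 24.17
eef_pos: [0.4637, -0.2679, 0.1624]
ee_rot: [0.002, -0.174, 0.985, -0.002]
contact_force: [0.7, 0.2, -1.9]
grip_width: 0.391
grasp_force: 59.8
```

```bash
python3 - <<'E'
from h import *
s=sense();f=grab_frame("wrist");e=s["eef_pos"];z=e[2]+.0145
k,sc=circ(f,s,e[:2],z,(.018,),.004);print(k-e[:2],sc,pointer(f,s,e[:2],z))
d=np.load("hob.npz",allow_pickle=True);h=dict(d);hs=d["s"].item()
k,sc=circ(h,hs,(.479,.19),.0705,(.019,),.006);print("dial ring",k,sc)
go((.46,.18,.165),None)
E
```

```text
[-0.00097834  0.00161562] 14.0 (187, array([-0.0017,  0.0082]), np.float64(113.0))
dial ring [0.4794 0.1942] 25.7
pos [ 0.4629 -0.2673  0.1603] yaw 110.0 j6 -2.66 -> shift [-5.004 14.047 -0.167] turn 0 t 24.22
```

```bash
cat >ring.py <<'E'
from h import *
a=np.radians(np.arange(0,360,4.));c=np.c_[np.cos(a),np.sin(a),0*a]
def ring(f,s,p0,z,rs,span=.006):
    g=cv2.GaussianBlur(cv2.cvtColor(f["frame"],cv2.COLOR_BGR2GRAY),(0,0),.7).astype(np.float32)
    def S(p,k): return cv2.remap(g,*[t.astype(np.float32) for t in projn(f,np.r_[p,z]+c*k,s).T],cv2.INTER_LINEAR).ravel()
    best=(-1,)
    for st,sp in((.001,span),(.0003,.0012)):
        k=np.arange(-sp,sp+1e-9,st)
        for i in k:
            for j in k:
                p=np.array(p0)+[i,j]
                for r in rs:
                    v=np.clip((S(p,r+.004)+S(p,r-.004))/2-S(p,r),-60,60).mean()   # dark line
                    if v>best[0]: best=(v,*p,r)
        p0=best[1:3]
    return np.round(best,4)
E
python3 - <<'E'
from ring import *
rs=np.arange(.016,.0235,.0005)
for n in("hob.npz","sb.npz","c.npz"):
    d=np.load(n,allow_pickle=True);f=dict(d);s=d["s"].item()
    print(n,projn(f,np.array([[.4795,.193,.071]]),s).round(),ring(f,s,(.4795,.193),.071,rs))
s=sense();go((.47,.15,.165),None)
E
```

```text
hob.npz [[376.  94.]] [4.21014e+01 4.79200e-01 1.94000e-01 2.15000e-02]
sb.npz [[499.  62.]] [5.73322e+01 4.78800e-01 1.93300e-01 2.15000e-02]
c.npz [[182. 279.]] [5.12569e+01 4.79500e-01 1.94300e-01 2.15000e-02]
pos [ 0.4629 -0.2673  0.1603] yaw 110.0 j6 -2.66 -> shift [-4.976 12.993 -0.166] turn 0 t 24.22
```

```bash
python3 -c "
from h import *
go((.4792,.194,.150),-4.5)"
```

```text
pos [ 0.4629 -0.2673  0.1603] yaw 110.0 j6 -2.66 -> shift [-5.765 14.267  0.333] turn -13.1 t 24.22
```

carry_out:
  plan: [-0.5,1.24,0,1.4,0.3,-1,2.48,0,2.8,0.3,-1.5,3.72,0,4.2,0.3,-2,4.96,0,5.6,0.3,-2.5,6.2,0,7,0.3,-3,7.44,0,8.4,0.3,-3.5,8.68,0,9.8,0.3,-4,9.92,0,11.2,0.3,-4.5,11.16,0,12.6,0.3,-5,12.4,0,14,0.3]

```text
clock: 25.05
eef_pos: [0.4749, 0.1049, 0.1582]
ee_rot: [-0.002, 0.377, 0.926, -0.001]
contact_force: [1.0, -0.4, -1.1]
grip_width: 0.39
grasp_force: 59.9
```

```bash
python3 -c "
from h import *
go((.4792,.194,.130),-4.5)"
```

```text
pos [0.4749 0.1049 0.1582] yaw 45.7 j6 -0.82 -> shift [1.971 2.226 0.94 ] turn 10.03 t 25.05
```

carry_out:
  plan: [0.6,0.6,0,1.4,0.3,1.2,1.2,0,2.8,0.3,1.5,1.7,0,4.2,0.3,1.5,1.7,0,5.6,0.3,1.5,1.7,0,7,0.3,1.5,1.7,0,8.4,0.3,1.5,1.7,0,8.9,0.3,1.5,1.7,0,8.9,0.3,1.5,1.7,0,8.9,0.3]

```text
clock: 25.8
eef_pos: [0.4785, 0.171, 0.1587]
ee_rot: [-0.001, 0.697, 0.717, -0.001]
contact_force: [0.4, -0.5, -0.8]
grip_width: 0.394
grasp_force: 59.9
```

```bash
python3 - <<'E'
from ring import *
s=sense();f=grab_frame("wrist");e=s["eef_pos"];z=e[2]+.0154
print(pointer(f,s,e[:2],z), ring(f,s,(.4792,.194),.071,[.021,.0215]))
cv2.imwrite("pics/k.png",f["frame"])
go((.4792,.194,.106),-4.5)
E
```

```text
(135, array([0.0084, 0.0006]), np.float64(4.3)) [5.94261e+01 4.78900e-01 1.94000e-01 2.15000e-02]
pos [0.4787 0.171  0.159 ] yaw 1.6 j6 0.08 -> shift [0.766 0.043 1.766] turn 1.22 t 25.85
```

View pics/k.png

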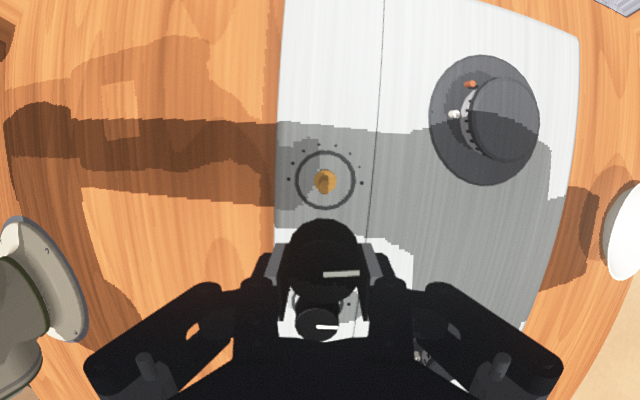

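The knob is held level with its pointer toward the hob's back (line at (340,273)), and the spindle is at (324,180). The big cap sits home at (503,119).

carry_out:
  plan: [0.4,0.03,0.5,1.16,0.3,0.76,0.03,1.0,1.16,0.3,0.76,0.03,1.4,1.16,0.3,0.76,0.03,1.6,1.16,0.3,0.76,0.03,1.6,1.16,0.3,0.76,0.03,1.6,1.16,0.3]

```text
clock: 26.35
eef_pos: [0.4795, 0.1937, 0.1122]
ee_rot: [-0.0, 0.733, 0.68, -0.0]
contact_force: [0.6, 0.7, 0.1]
grip_width: 0.392
grasp_force: 59.9
```

```bash
python3 - <<'E'
from h import *
go((.479,.194,.0886),-4.2)
print(sense()["contact_force"])
E
```

```text
pos [0.4795 0.1937 0.1122] yaw -4.3 j6 0.23 -> shift [ 0.008 -0.018  0.787] turn -0.02 t 26.35
[0.64000222 0.71756639 0.14439541]
```

Descend gently to about 3 mm of engagement, then read the force.

carry_out:
  plan: [0.01,-0.015,0.1,0,0.3,0.01,-0.015,0.2,0,0.3,0.01,-0.015,0.25,0,0.3,0.01,-0.015,0.3,0,0.3,0.01,-0.015,0.35,0,0.3,0.01,-0.015,0.4,0,0.3,0.01,-0.015,0.4,0,0.3]

```text
clock: 26.93
eef_pos: [0.4789, 0.1942, 0.1]
ee_rot: [-0.0, 0.733, 0.68, -0.0]
contact_force: [-0.1, 1.5, -0.6]
grip_width: 0.393
grasp_force: 59.9
```

carry_out:
  plan: [0,0,0.1,0,0.3,0,0,0.2,0,0.3,0,0,0.3,0,0.3,0,0,0.36,0,0.3,0,0,0.42,0,0.3,0,0,0.48,0,0.3,0,0,0.54,0,0.3,0,0,0.58,0,0.3,0,0,0.58,0,0.3,0,0,0.58,0,0.3]

```text
clock: 27.77
eef_pos: [0.479, 0.1943, 0.0835]
ee_rot: [0.0, 0.733, 0.68, 0.0]
contact_force: [-3.6, -0.4, 8.5]
grip_width: 0.389
grasp_force: 60.9
```

carry_out:
  plan: [0,0,0.05,0,0.3,0,0,0.1,0,0.3,0,0,0.14,0,0.3,0,0,0.14,0,0.3,0,0,0.14,0,0.3,0,0,0.14,0,0.3]

```text
clock: 28.27
eef_pos: [0.4794, 0.1945, 0.0827]
ee_rot: [0.001, 0.733, 0.68, 0.002]
contact_force: [-13.3, -3.2, 43.2]
grip_width: 0.394
grasp_force: 63.8
```

carry_out:
  plan: [0,0,-0.04,0,0.3,0,0,-0.08,0,0.3,0,0,-0.08,0,0.3,0,0,-0.08,0,0.3,0,0,-0.08,0,0.3,0,0,-0.08,0,0.3]

```text
clock: 28.77
eef_pos: [0.4792, 0.1944, 0.0831]
ee_rot: [0.001, 0.733, 0.68, 0.001]
contact_force: [-8.1, -2.0, 23.4]
grip_width: 0.391
grasp_force: 61.6
```

```bash
python3 - <<'E'
from h import *
s=sense();f=grab_frame("wrist");e=s["eef_pos"]
print(e,s["contact_force"],[pointer(f,s,e[:2],z) for z in(.097,.099)])
E
```

```text
[0.47917798 0.19435439 0.08313538] [-8.10300368 -1.95093765 23.43762902] [(136, array([ 0.0082, -0.0013]), np.float64(-0.9)), (140, array([ 0.0084, -0.0001]), np.float64(-1.0))]
```

```bash
python3 -c "
from rig import *
print(job_done())"
```

```text
the job is handed in; nothing more can be done
None
```

I've handed the job in with both caps on their burners and the knob still held pressed at about 23 N, pointer about 1° off the hob's back. I judged the small cap's seating from the arm's height and force as it went in, not from a picture.

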